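Prop the airing cabinet's door at its middle setting

ROBOT

A 6-joint arm with a two-finger parallel gripper is mounted at the origin on a cart in front of the work surface, level with it; the furniture and walls round the work are solid. World frame = base frame: x ahead of the robot, y to its left, z up, the work surface at z = 0. Lengths are in m, angles in rad, forces in N, time in s.
With the tool pointing down it reaches from about 0.375 to 0.9 m from the base axis. Payload 3.1 kg.
Tool frame: the origin (TCP) lies midway between the tips of the shut fingers; the grasp point (between the pads) lies robot.grip_depth behind it (robot.grip_depth is the distance from the TCP to the grasp point, in m); z points along the fingers, y is the line along which they close (so a half turn about z gives the same grasp; the last joint's range is limited). The gripper opens to 87 mm and grips with 3 to 60 N. Pads are 19 mm wide; open, the fingers measure 117 mm over their backs; the gripper's body (75 mm by 190 mm) begins 51 mm behind the grasp point.
Start: joints at [-1.367, 0.527, 1.433, -0, 1.181, -0.178], TCP at [0.233, -0.58, 0.223] pointing down, gripper open.
Joint ranges: [-3.08, 3.08], [-0.75, 2.2], [0.22, 2.44], [-1.43, 4.57], [0, 2.65], [-2.85, 2.85]. Speed limits (rad/s): [2.79, 2.79, 3.14, 3.14, 3.14, 3.14].

INTERFACE

Orientations are given as a unit quaternion [x, y, z, w].
In Python, from rig import robot gives the robot as it stands.
- The arm moves only by the shell command python3 nudge.py 'ROWS' [OPENING] [FORCE]. ROWS is a JSON list of rows, 1 to 20 of them, each an object with the fields d (a list: dx, dy, dz in fractions of the full range, 1 being 0.8 m), twist (a turn about the tool's z in parts of the range, where 1.0 means 4 rad); a field left out counts as zero; each row shifts and turns the commanded pose from where the row before left it, along the tool's axes as they then stand; what a row does not reach is not made up. A row lasts 1/12 s, in which the tool goes at most 0.0417 m and 0.125 rad, less where a joint would pass 70% of its speed; a pose out of reach is approached as far as the arm can. OPENING is the finger opening in m, set as the command begins (- or left out keeps the last). The fingers move at their own pace and stop on an object; FORCE is the grip in N (left out, the last holds). Time passes only in rows, so rows that do not move let the fingers close. It prints the time, the measured TCP pose, the force, the opening and the grip force at its end. Shift and turn numbers lie between -1 and 1, and a call with a number outside is refused. Input that does not fit is refused with a message, and nothing moves.
- robot.get_obs(): the state, without advancing time (a new reading comes with each control period).
- robot.camera(name): name is "scene" or "side" or "wrist"; returns a dict with "img" (480x640x3 uint8, red, green, blue), "fx", "fy", "cx", "cy" (pixels), "xyz" and "attitude" of the camera in the world. Camera axes: x right, y down, z forward; pixel columns grow to the right and rows downward; lengths in m; the calibration is good to about 2 mm. The wrist camera is an equidistant fisheye: a pixel r from the principal point sees the ray r / f radians off the axis. A picture is of the moment at which its call begins. There is no depth.
- robot.hand_in(): hands the job in; it is judged then, once.
The state is a dict: "time": time; "q": joint angles; "joint_velocities": joint speeds; "joint_torque": joint torques, N m; "position": TCP position; "tool_rot": TCP orientation; "ft_force": force on the tool from outside, world axes, zero at the start; "moment": the same for the moment, N m; "grip_width": finger opening in m; "grip_force": force on a finger pad.
Only numpy, scipy, OpenCV 4.12 (cv2) and the standard library are available. Lean on these libraries where they do the work, as an engineer would, in place of code of your own. Each camera call takes 0.05 s, during which the arm holds its last target. There are 200 camera calls.

TASK

Draw back the bolt that locks the little cabinet's sprung door, take the flat stay bar out of its stand, and lay it flat on the bench and let go of it, so that you can take it again the other way, across its width. Then prop the door open at its middle setting: the large eye at the bar's end goes over the tall peg on the door, and, with the door pushed open, the middle one of its three small holes over the shorter peg on the cabinet's roof, the bar flat and fully down on both pegs and holding the door by itself. Leave the beaker, the bottle, the timer and the loose cup alone.

Things in the scene. Friction and masses are not known exactly. Their poses are not given: they have to be found in the camera images.
- cabinet: small white cabinet with three cups inside, fixed on the bench, open side to the robot. Origin: foot of the vertical hinge axis of its door, at bench height. Body spans x 10 to 160, y -185 to 5 mm; flat roof 100 mm above the bench. z up. Origin, pegs and bolt all move with it
- door (a joint): angle of the cabinet's front door, rad: 0 shut, opening towards the robot (clockwise from above), stop at 1.15. Panel 14 mm thick, as high as the roof, hinged on the vertical axis through the cabinet's origin, running 180 mm to the cabinet's -y when shut. A spring shuts it (0.25 N m at 0, 0.41 at 0.65 rad). Locked until the bolt is drawn. Middle setting: 0.6 to 0.66 rad
- door_peg (a point): tall upright steel peg on top of the door, 140 mm from the hinge axis (cabinet frame, door shut: x 0, y -140 mm). Collar 22 mm across and 30 mm high; above it the peg is 12 mm across, 32 mm high, with a tapered tip. The point is on its axis 4 mm above the collar, where the bar's mid thickness comes when seated (134 mm above the bench; collar top 130, tip 162 mm)
- frame_peg (a point): shorter upright steel peg fixed on the roof's front corner away from the hinge (cabinet frame x 20, y -165 mm). Collar 22 mm across, 30 mm high; peg 9 mm across and 14 mm high with a tapered tip. The point lies on its axis 4 mm above the collar (134 mm above the bench; collar top 130 mm, tip 144 mm)
- bolt (a joint): slide bolt lying on the cabinet's roof, m: 0 fully shot (door locked), 0.036 fully drawn; the door is free beyond about 0.023. It slides along the cabinet's +y, towards the hinge side, stays where it is left, and takes about 1.5 N
- bolt_knob (a point): top of the bolt's upright dark knob, a pin 13 mm across that stands 44 mm above the roof (its thick part is the upper 26 mm); pinch it from above across the cabinet's x direction and slide it along +y. Other bolt parts on the roof are under 20 mm high, the door's upright keeper tab 24 mm
- stay: flat aluminium bar 190 x 40 x 8 mm, about 0.15 kg. Origin at its centre, x along its length, y across its width, z through its thickness. Through holes on its centre line: a large eye 18 mm across at x -77, small holes 14 mm across at x 8, 41 and 74 mm. Both faces alike. Starts on its long edge in the stand (y axis up, top edge 48 mm above the bench): there only its 8 mm thickness can be gripped
- stay_eye (a point): centre of the bar's large eye, at mid thickness
- stay_mid_hole (a point): centre of the middle one of the three small holes, at mid thickness, 118 mm from the eye
- stand: grey stand fixed on the bench: base 130 x 60 x 8 mm, two pairs of cheeks 24 mm high hold the bar on edge in an 11 mm slot along its x axis; cheeks at x -60 to -44 and 44 to 60 mm, the middle is free for fingers. Origin: centre of its underside, the bar's centre is above it within 8 mm along x
- beaker: glass beaker 52 mm across, 69 mm high, loose on the bench; bystander. Origin: centre of its underside
- bottle: brown bottle 58 mm across, 135 mm high, loose; bystander. Origin: centre of its underside
- timer: timer 58 x 62 x 18 mm, loose; bystander. Origin: centre of its underside
- cup_c: small clear cup 35 mm across, 55 mm high, loose; bystander. Origin: centre of its underside

How it is judged:
On the way:
1. the stay bar lies flat on the bench and is let go (height (world z) of stay below 0.008 m and angle between the z axis of stay and the z axis of cabinet, either way round below 0.08 rad and contact force between the fingers and stay below 0.05 N and linear speed of stay below 0.02 m/s), for 0.1 s.
At the end, for the whole second after the job is handed in: The bolt is drawn over 20 mm; the bar lies at rest on both pegs' collars (each hole within 4 mm of fully down), large eye round the door's tall peg, middle small hole round the roof's shorter peg, each centred within 6 mm; the bar alone holds the door at 0.56 to 0.72 rad (value of joint door between 0.56 and 0.72 rad and horizontal distance between stay_eye and door_peg below 0.006 m and horizontal distance between stay_mid_hole and frame_peg below 0.006 m and z of stay_eye in the frame of door_peg between -0.004 and 0.004 m and z of stay_mid_hole in the frame of frame_peg between -0.004 and 0.004 m and linear speed of stay below 0.01 m/s and value of joint bolt above 0.02 m); the robot touches nothing.
It fails at once if the beaker, bottle, timer or loose cup is pushed more than 20 mm from where it stood or tipped (distance of any of beaker, bottle, timer, cup_c from where it was at the start of the episode above 0.02 m or angle between any of beaker, bottle, cup_c's own z axis and vertical above 0.5 rad).
It also fails if it takes over 66 s, if anything falls off the work surface, if the arm or the gripper's body presses on something with over 40 N, if the wrist force passes 120 N, or if a joint passes its speed limit or range.

## Working session

There is one attempt and no reset: what is moved stays moved. The work goes in short steps, Python scripts to look and compute and a shell command to move; the robot and the scene stay as the last step left them, time stands still between calls to the robot, and variables do not carry over. Pictures are saved under pics/ and viewed, at most 10 in all, crops included, and the job is handed in when it is done.

```bash
ls; mkdir -p pics; python3 - <<'E'
from rig import robot
import cv2
o=robot.get_obs();print({k:o[k] for k in("time","position","tool_rot","grip_width")},robot.grip_depth)
for n in("scene","side","wrist"):
    c=robot.camera(n);cv2.imwrite(f"pics/{n}0.png",c["img"][:,:,::-1]);print(n,{k:v for k,v in c.items() if k!="img"})
E
```

```text
nudge.py
pics
rig.py
{'time': 0.0, 'position': array([ 0.23274578, -0.57926077,  0.22157431]), 'tool_rot': array([ 9.81825786e-01,  1.89781403e-01, -4.16621794e-05, -1.06951097e-03]), 'grip_width': 0.08697273360544104} 0.0187
scene {'fx': 539.4373017342866, 'fy': 539.4373017342866, 'cx': 325.712341301644, 'cy': 238.52708681065195, 'xyz': array([-0.55524747, -0.57973167,  0.70935731]), 'attitude': array([ 0.73588365, -0.42618146,  0.27335172, -0.44958142])}
side {'fx': 476.6917394895735, 'fy': 476.6917394895735, 'cx': 316.1478351284869, 'cy': 236.1021866726866, 'xyz': array([0.22026654, 0.8504927 , 0.79736018]), 'attitude': array([-0.17050788,  0.88073166, -0.43602477,  0.07156256])}
wrist {'fx': 371.64829954431775, 'fy': 371.64829954431775, 'cx': 320.6442410513763, 'cy': 237.0013427076223, 'xyz': array([ 0.29602144, -0.55437986,  0.38483673]), 'attitude': array([ 0.82191154, -0.5553814 , -0.07158443,  0.10434843])}
```

View pics/scene0.png

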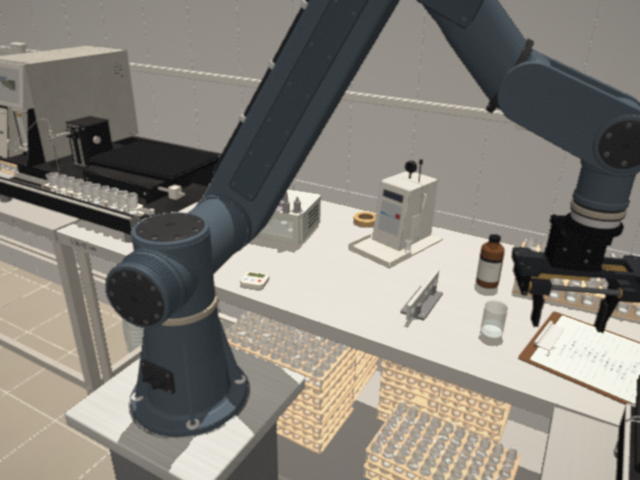

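View pics/side0.png

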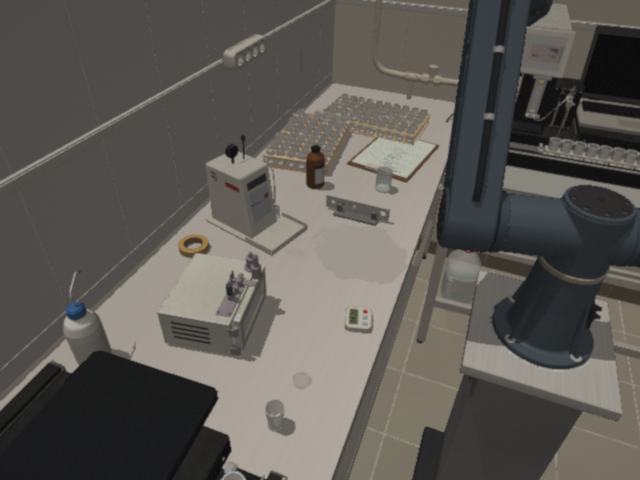

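The scene view shows the bottle at (490,262), the beaker at (494,320), the stand with the bar at (423,298), the timer at (255,281) and the cabinet partly hidden behind the arm at (290,220). The side view shows the cabinet at (215,300), the stand at (358,210), the timer at (358,319) and the cup at (275,413).

```bash
cat > h.py <<'E'
import numpy as np,cv2
from scipy.spatial.transform import Rotation as R
from rig import robot
def ray(c,u,v,fish=False):
    x,y=(u-c["cx"])/c["fx"],(v-c["cy"])/c["fy"]
    if fish:
        t=np.hypot(x,y); s=np.sinc(t/np.pi); d=np.array([x*s,y*s,np.cos(t)])
    else: d=np.array([x,y,1.])
    return R.from_quat(c["attitude"]).apply(d)
def atz(c,u,v,z,fish=False):
    d=ray(c,u,v,fish); return c["xyz"]+d*(z-c["xyz"][2])/d[2]
def proj(c,p,fish=False):
    d=R.from_quat(c["attitude"]).inv().apply(np.asarray(p)-c["xyz"])
    if fish:
        r=np.hypot(d[0],d[1]);t=np.arctan2(r,d[2]);x,y=d[0]/r*t,d[1]/r*t
    else: x,y=d[0]/d[2],d[1]/d[2]
    return np.array([c["cx"]+c["fx"]*x,c["cy"]+c["fy"]*y])
def snap(n,name,box=None,k=1):
    c=robot.camera(n);im=c["img"][:,:,::-1]
    if box: u0,v0,u1,v1=box;im=cv2.resize(im[v0:v1,u0:u1],None,fx=k,fy=k,interpolation=cv2.INTER_CUBIC)
    cv2.imwrite(f"pics/{name}.png",im);return c
def toolmove(dp):
    "world displacement -> tool axes"
    o=robot.get_obs();return R.from_quat(o["tool_rot"]).inv().apply(dp)
def st():
    o=robot.get_obs();e=R.from_quat(o["tool_rot"]).as_matrix()
    print("t",round(o["time"],2),"p",o["position"].round(4),"ytool",e[:,1].round(3),"z",e[:,2].round(3),"w",round(o["grip_width"],4),"F",np.round(o["ft_force"],1),round(o["grip_force"],1),"q",np.round(o["q"],2))
    return o
E
python3 - <<'E'
import cv2,numpy as np
im=cv2.imread("pics/side0.png")
a=cv2.resize(im[235:375,150:290],None,fx=4,fy=4,interpolation=cv2.INTER_CUBIC)
b=cv2.resize(im[180:235,310:400],None,fx=2.6,fy=2.6,interpolation=cv2.INTER_CUBIC)
o=np.zeros((560,800,3),np.uint8);o[:,:560]=a;o[:b.shape[0],562:562+b.shape[1]]=b
cv2.imwrite("pics/c1.png",o)
E
```

```text
(no output)
```

View pics/c1.png

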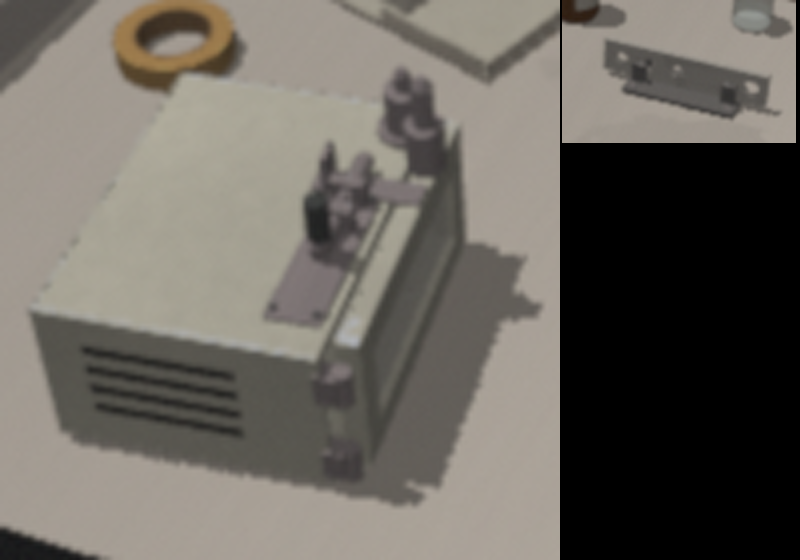

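```bash
python3 - <<'E'
from h import *
c=robot.camera("side")
f=lambda x,y:(150+x/4,235+y/4)
for n,x,y,z in[("rearhinge 160,5",37,312,.1),("fronthinge 10,5",318,357,.1),("rearfar 160,-185",183,78,.1),("frontfar",460,125,.1),("knobtop",315,197,.144),("doorpegtip",422,82,.162),("framepegtip",402,72,.144),("doorcollartop",424,122,.13)]:
    print(n,atz(c,*f(x,y),z).round(4))
g=lambda x,y:(310+(x-562)/2.6,180+y/2.6)
for n,x,y,z in[("L top",606,40,.048),("R top",770,78,.048),("eye",752,88,.028),("hole74",622,57,.028),("hole8",678,70,.028)]: print(n,atz(c,*g(x,y),z).round(4))
for n,u,v in[("cup",275,425),("timer",357,322),("beaker",384,187),("bottle",315,184)]: print(n,atz(c,u,v,0).round(3))
E
```

```text
rearhinge 160,5 [0.7287 0.3508 0.1   ]
fronthinge 10,5 [0.5873 0.3241 0.1   ]
rearfar 160,-185 [0.7611 0.1698 0.1   ]
frontfar [0.5991 0.1456 0.1   ]
knobtop [0.6173 0.2662 0.144 ]
doorpegtip [0.5983 0.1856 0.162 ]
framepegtip [0.6227 0.1634 0.144 ]
doorcollartop [0.6014 0.1811 0.13  ]
L top [ 0.5996 -0.2567  0.048 ]
R top [ 0.4113 -0.2558  0.048 ]
eye [ 0.4298 -0.2586  0.028 ]
hole74 [ 0.5809 -0.2602  0.028 ]
hole8 [ 0.5149 -0.2602  0.028 ]
cup [0.445 0.429 0.   ]
timer [0.382 0.135 0.   ]
beaker [ 0.474 -0.446  0.   ]
bottle [ 0.682 -0.376  0.   ]
```

The rows are not in the units I measure in: shifts go in shares of 0.8 m and turns go in shares of 4 rad. I convert before sending: 0.03 m / 0.8 = 0.0375, -0.028 m / 0.8 = -0.035.

```bash
python3 nudge.py '[{"d": [0.0375, -0.035, 0]}, {"d": [0.0375, -0.035, 0]}, {"d": [0.0375, -0.035, 0]}, {"d": [0.0375, -0.035, 0]}, {"d": [0.0375, -0.035, 0]}, {"d": [0.0375, -0.035, 0]}, {"d": [0.0375, -0.035, 0]}, {"d": [0.0375, -0.035, 0]}, {"d": [0.0375, -0.035, 0]}, {"d": [0.0375, -0.035, 0]}, {"d": [0.0375, -0.035, 0]}, {"d": [0.0375, -0.035, 0]}, {"d": [0.0375, -0.035, 0]}, {"d": [0.0375, -0.035, 0]}, {"d": [0.0375, -0.035, 0]}, {"d": [0.0375, -0.035, 0]}, {"d": [0.0375, -0.035, 0]}, {"d": [0.0375, -0.035, 0]}, {"d": [0.0375, -0.035, 0]}, {"d": [0.0375, -0.035, 0]}]'
python3 nudge.py '[{"twist": -0.0313}, {"twist": -0.0313}, {"twist": -0.0313}, {"twist": -0.0313}, {"twist": -0.0313}, {"twist": -0.0313}, {"twist": -0.0313}, {"twist": -0.0313}, {"twist": -0.0313}, {"twist": -0.0313}, {"twist": -0.03}, {}]'
python3 - <<'E'
from h import *
c=snap("wrist","w1");st()
print(c["xyz"],c["attitude"])
E
```

```text
time: 1.87
position: [0.5813, 0.1654, 0.2224]
tool_rot: [0.982, 0.19, -0.0, 0.0]
ft_force: [0.3, -0.6, -0.1]
grip_width: 0.0873
grip_force: 0.0
time: 2.87
position: [0.5808, 0.1633, 0.2223]
tool_rot: [0.64, 0.769, -0.0, -0.0]
ft_force: [0.6, 0.1, 0.1]
grip_width: 0.087
grip_force: 0.0
t 2.92 p [0.5809 0.1633 0.2223] ytool [ 0.984  0.178 -0.   ] z [-0.  0. -1.] w 0.0868 F [0.7 0.1 0.3] 0.0 q [ 0.09  0.5   1.49  0.    1.15 -0.09]
[0.56817339 0.23029192 0.38544789] [0.98776736 0.09083343 0.01126384 0.12624606]
```

View pics/w1.png

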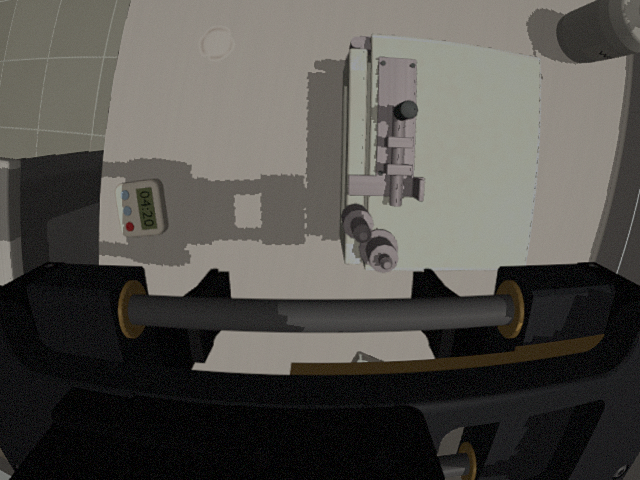

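The wrist view shows the knob top at about (406,109), the door peg tip near (362,232), the frame peg tip near (386,264) and the timer at (142,208). An enlarged crop will sharpen these.

```bash
python3 - <<'E'
import cv2
im=cv2.imread("pics/w1.png");cv2.imwrite("pics/c2.png",cv2.resize(im[30:280,335:545][:, :],None,fx=2.4,fy=2.4,interpolation=cv2.INTER_CUBIC) if 0 else cv2.resize(im[85:280,335:435],None,fx=3,fy=3,interpolation=cv2.INTER_CUBIC))
E
```

```text
(no output)
```

View pics/c2.png

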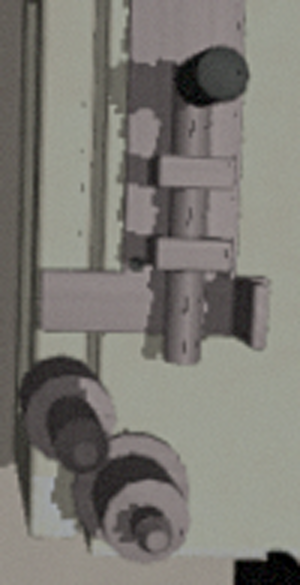

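```bash
python3 - <<'E'
from h import *
c=robot.camera("wrist")
from scipy.optimize import least_squares
obs=[((409,109.3),None,.144,"knob"),((363.3,234),(0,-.14),.162,"dpeg tip"),((386,264.3),(.02,-.165),.144,"fpeg tip"),((383.3,257.7),(.02,-.165),.13,"fcollar"),((372.5,36),(.01,.005),.1,"fh"),((540,56),(.16,.005),.1,"rh"),((525,270),(.16,-.185),.1,"rf")]
P=[]
for uv,cab,z,n in obs:
    p=atz(c,*uv,z,True);print(n,p.round(4))
    if cab:P.append((p,cab,4 if "peg" in n or "coll" in n else 1))
def W(s,cab):
    x,y=cab;C,S=np.cos(s[2]),np.sin(s[2]);return np.array([s[0]+C*x-S*y,s[1]+S*x+C*y])
f=lambda s:np.concatenate([(W(s,q)-p[:2])*w for p,q,w in P])
r=least_squares(f,[.58,.317,.18]);print(r.x,(r.fun*1000).round(1))
print("dpeg",W(r.x,(0,-.14)),"fpeg",W(r.x,(.02,-.165)))
p=atz(c,409,109.3,.144,True)[:2]-r.x[:2];C,S=np.cos(r.x[2]),np.sin(r.x[2]);print("knob cab",C*p[0]+S*p[1],-S*p[0]+C*p[1])
st()
E
```

```text
knob [0.6209 0.2634 0.144 ]
dpeg tip [0.6045 0.1798 0.162 ]
fpeg tip [0.6276 0.1574 0.144 ]
fcollar [0.6279 0.1578 0.13  ]
fh [0.5924 0.3213 0.1   ]
rh [0.7385 0.3491 0.1   ]
rf [0.7702 0.1599 0.1   ]
[0.58228547 0.31763899 0.15741578] [-1.2 -1.9  1.3  1.5  0.1 -0.  -1.   2.9  1.  -1.4 -0.9  0.1]
dpeg [0.60423278 0.17937   ] fpeg [0.62790465 0.15781443]
knob cab 0.02965017909631944 -0.059585076337441235
t 2.97 p [0.5809 0.1633 0.2224] ytool [ 0.984  0.177 -0.   ] z [-0. -0. -1.] w 0.0869 F [-0.5 -0.1  0.4] 0.0 q [ 0.09  0.5   1.49  0.    1.15 -0.09]
```

To row units: 0.033 m / 0.8 = 0.0413, 0.0314 m / 0.8 = 0.0393.

```bash
python3 nudge.py '[{"d": [0.0375, 0.0238, 0]}, {"d": [0.0375, 0.0238, 0]}, {"d": [0.0393, 0.0241, 0]}, {"d": [0, 0, 0.0413]}, {"d": [0, 0, 0.0413]}, {"d": [0, 0, 0.025]}, {"d": [0, 0, 0.0175]}, {}]' 0.05
python3 nudge.py '[{}, {}, {}, {}, {}, {}]' 0 15
python3 nudge.py '[{"d": [0.0063, 0, 0]}, {"d": [0.0075, 0, 0]}, {"d": [0.0075, 0, 0]}, {"d": [0.0075, 0, 0]}, {"d": [0.0075, 0, 0]}, {"d": [0.0075, 0, 0]}, {}, {}]'; python3 -c "
from h import *
st()"
```

```text
time: 3.63
position: [0.6181, 0.2629, 0.1183]
tool_rot: [0.641, 0.767, -0.003, -0.002]
ft_force: [-0.1, 0.9, 0.0]
grip_width: 0.0511
grip_force: 0.0
time: 4.13
position: [0.6214, 0.2635, 0.1235]
tool_rot: [0.64, 0.768, 0.001, 0.0]
ft_force: [0.9, -0.7, 0.8]
grip_width: 0.0179
grip_force: 0.0
time: 4.8
position: [0.6147, 0.2997, 0.1231]
tool_rot: [0.64, 0.768, 0.001, -0.0]
ft_force: [-1.4, 1.1, 6.0]
grip_width: 0.0123
grip_force: 15.0
t 4.8 p [0.6147 0.2997 0.1231] ytool [0.984 0.181 0.001] z [ 0.001  0.002 -1.   ] w 0.0123 F [-1.4  1.1  6. ] 15.0 q [0.29 0.72 1.36 0.   1.07 0.11]
```

To row units: 0.004 m / 0.8 = 0.005.

```bash
python3 nudge.py '[{"d": [0.005, 0, 0]}, {}, {}]' ; python3 nudge.py '[{}, {}, {}, {"d": [0, 0, -0.0375]}, {"d": [0, 0, -0.0438]}, {"d": [0, 0, -0.0375]}, {"d": [-0.0375, 0, 0]}, {"d": [-0.0438, 0, 0]}, {}]' 0.05
python3 - <<'E'
from h import *
c=snap("wrist","w2",(335,20,435,220),3)
st()
E
```

```text
time: 5.05
position: [0.6146, 0.3, 0.1231]
tool_rot: [0.64, 0.768, -0.001, 0.002]
ft_force: [-0.6, -6.3, 6.4]
grip_width: 0.0126
grip_force: 15.0
time: 5.8
position: [0.627, 0.2332, 0.2179]
tool_rot: [0.642, 0.767, -0.001, 0.001]
ft_force: [-0.3, -0.4, -0.7]
grip_width: 0.0495
grip_force: 0.0
t 5.85 p [0.6261 0.2356 0.2173] ytool [ 0.984  0.177 -0.   ] z [-0. -0. -1.] w 0.05 F [-0.5  0.8 -0.8] 0.0 q [ 0.19  0.59  1.32 -0.    1.23  0.02]
```

View pics/w2.png

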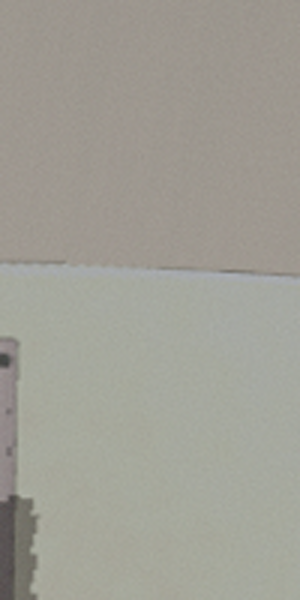

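The crop was misaimed, but the 6.3 N rise at 36 mm of travel shows the bolt has reached its end stop. Next is the stand.

To row units: 0.125 rad / 4 = 0.0313.

```bash
python3 nudge.py '[{"twist": 0.0313}, {"twist": 0.0313}, {"twist": 0.0313}, {"twist": 0.0313}, {"twist": 0.0313}, {"twist": 0.0313}, {"twist": 0.0313}, {"twist": 0.0313}, {"twist": 0.0313}, {"twist": 0.0313}, {"twist": 0.0313}, {"twist": 0.0313}, {"twist": 0.0313}, {"twist": 0.0313}]' 0.087
python3 nudge.py '[{"d": [-0.0175, 0.0475, 0]}, {"d": [-0.0175, 0.0475, 0]}, {"d": [-0.0175, 0.0475, 0]}, {"d": [-0.0175, 0.0475, 0]}, {"d": [-0.0175, 0.0475, 0]}, {"d": [-0.0175, 0.0475, 0]}, {"d": [-0.0175, 0.0475, 0]}, {"d": [-0.0175, 0.0475, 0]}, {"d": [-0.0175, 0.0475, 0]}, {"d": [-0.0175, 0.0475, 0]}, {"d": [-0.0175, 0.0475, 0]}, {"d": [-0.0175, 0.0475, 0]}, {"d": [-0.0175, 0.045, 0]}, {}, {}]'
python3 - <<'E'
from h import *
c=snap("wrist","w3");st()
E
```

```text
time: 7.02
position: [0.6249, 0.2394, 0.2165]
tool_rot: [1.0, -0.002, -0.001, -0.0]
ft_force: [-0.2, 0.5, -0.1]
grip_width: 0.0865
grip_force: 0.0
time: 8.27
position: [0.4444, -0.2555, 0.217]
tool_rot: [1.0, -0.001, 0.0, -0.001]
ft_force: [0.2, -0.0, 0.2]
grip_width: 0.0871
grip_force: 0.0
t 8.32 p [ 0.4445 -0.254   0.217 ] ytool [ 0.    -1.    -0.002] z [-0.     0.002 -1.   ] w 0.0873 F [ 0.   1.4 -0.3] 0.0 q [-0.74  0.38  1.72  0.    1.04  0.83]
```

View pics/w3.png

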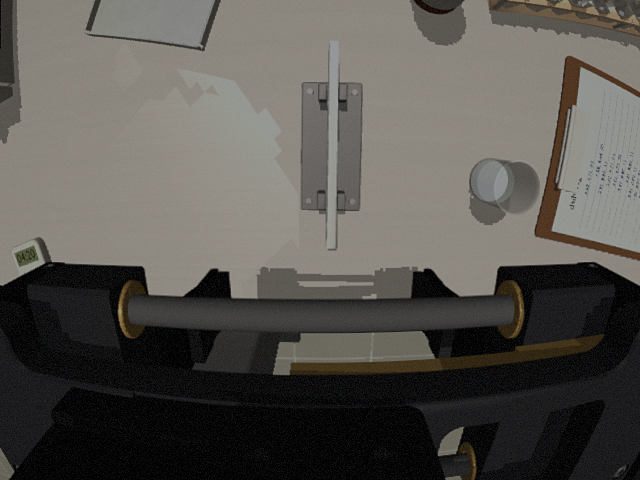

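The bar's top edge runs from (334,41) to (332,249), and the stand base spans columns 301–362 and rows 83–210.

```bash
python3 - <<'E'
from h import *
c=robot.camera("wrist")
a=atz(c,334,41,.048,True);b=atz(c,332,249,.048,True);print(a,b,np.linalg.norm(a-b),(a+b)/2)
s=[atz(c,u,v,.008,True) for u,v in((303,83),(362,83),(301,210),(360,210))];print(np.mean(s,0),s)
o=st();print(toolmove((a+b)/2-o["position"]))
E
```

```text
[ 0.60572248 -0.26570113  0.048     ] [ 0.41477505 -0.2645245   0.048     ] 0.19095105802106893 [ 0.51024876 -0.26511282  0.048     ]
[ 0.5087237  -0.26475584  0.008     ] [array([ 0.57282177, -0.23641191,  0.008     ]), array([ 0.57334677, -0.2947192 ,  0.008     ]), array([ 0.44430219, -0.23386281,  0.008     ]), array([ 0.44442409, -0.29402944,  0.008     ])]
t 8.37 p [ 0.4447 -0.2531  0.217 ] ytool [ 0.002 -1.    -0.002] z [-0.001  0.002 -1.   ] w 0.0871 F [ 0.1 -0.4  0.1] 0.0 q [-0.74  0.38  1.72  0.    1.04  0.83]
[0.06565817 0.01249128 0.16895762]
```

To row units: 0.04 m / 0.8 = 0.05, 0.006 m / 0.8 = 0.0075.

```bash
python3 nudge.py '[{"d": [0.0413, 0.0075, 0]}, {"d": [0.0413, 0.0075, 0]}, {"d": [0, 0, 0.05]}, {"d": [0, 0, 0.05]}, {"d": [0, 0, 0.05]}, {"d": [0, 0, 0.0438]}, {"d": [0, 0, 0.0338]}, {"d": [0, 0, 0.0188]}, {}, {}, {}]' 
python3 nudge.py '[{}, {}, {}, {}, {}, {}, {}, {}, {}, {}]' 0 30
```

```text
time: 9.28
position: [0.5118, -0.2655, 0.0215]
tool_rot: [1.0, 0.002, 0.001, 0.0]
ft_force: [0.2, -0.5, -0.5]
grip_width: 0.0867
grip_force: 0.0
time: 10.12
position: [0.5105, -0.2663, 0.0205]
tool_rot: [1.0, 0.001, -0.0, -0.0]
ft_force: [0.2, -1.0, -0.2]
grip_width: 0.0282
grip_force: 0.0
```

To row units: -0.04 m / 0.8 = -0.05, -0.03 m / 0.8 = -0.0375.

```bash
python3 nudge.py '[{}, {}, {}, {}, {}]'
python3 nudge.py '[{"d": [0, 0, -0.0125]}, {"d": [0, 0, -0.0375]}, {"d": [0, 0, -0.05]}, {"d": [-0.0063, -0.0375, 0]}, {"d": [-0.0063, -0.05, 0]}, {"d": [0, -0.05, 0]}, {"d": [0, -0.0375, 0]}, {"d": [0, 0, 0.0375]}, {"d": [0, 0, 0.0375]}, {"d": [0, 0, 0.0188]}, {"d": [0, 0, 0.01]}, {"d": [0, 0, 0.0038]}, {}, {}, {}]'
```

```text
time: 10.53
position: [0.5105, -0.2662, 0.0205]
tool_rot: [1.0, 0.001, -0.0, -0.0]
ft_force: [0.3, 0.4, -0.3]
grip_width: 0.0078
grip_force: 30.0
time: 11.78
position: [0.5011, -0.1269, 0.0156]
tool_rot: [1.0, 0.001, 0.001, 0.001]
ft_force: [-0.6, -0.4, -1.7]
grip_width: 0.0081
grip_force: 30.0
```

To row units: 0.0025 m / 0.8 = 0.0031.

```bash
python3 nudge.py '[{"d": [0, 0, 0.0031]}, {}, {}]'
python3 nudge.py '[{}, {}, {}, {}, {}, {}, {}, {"d": [0, 0, -0.005]}, {"d": [0, 0, -0.0125]}, {}, {}, {}, {}, {}]' 0.087
python3 - <<'E'
from h import *
c=snap("side","s2",(270,160,410,290),4);st()
E
```

```text
time: 12.03
position: [0.5005, -0.1265, 0.0125]
tool_rot: [1.0, 0.001, 0.0, 0.0]
ft_force: [-0.5, 0.1, -0.2]
grip_width: 0.0077
grip_force: 30.0
time: 13.2
position: [0.5002, -0.1263, 0.026]
tool_rot: [1.0, 0.001, -0.0, -0.0]
ft_force: [-0.3, -0.1, -0.7]
grip_width: 0.085
grip_force: 0.0
t 13.25 p [ 0.5001 -0.1262  0.0259] ytool [ 0.002 -1.    -0.   ] z [-0.  0. -1.] w 0.0858 F [ 0.5 -0.1  0.2] 0.0 q [-0.46  0.71  1.85 -0.    0.59  1.1 ]
```

View pics/s2.png

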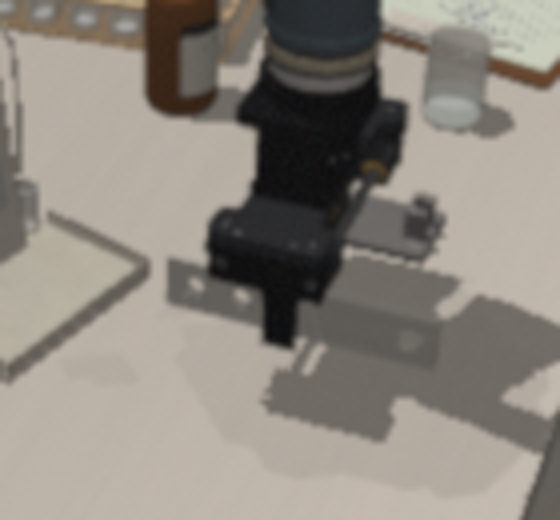

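The bar stands on edge between the open fingers, with the eye at crop (410,340) nearer the robot. I'll push its top over towards +y with the rear finger.

To row units: -0.04 m / 0.8 = -0.05, -0.03 m / 0.8 = -0.0375.

```bash
python3 nudge.py '[{"d": [0, -0.0188, 0]}, {"d": [0, -0.0188, 0]}, {"d": [0, -0.0125, 0]}, {"d": [0, -0.005, 0]}, {"d": [0, -0.005, 0]}, {"d": [0, -0.005, 0]}, {"d": [0, -0.005, 0]}, {}, {}, {}, {"d": [0, 0, -0.05]}, {"d": [0, 0, -0.05]}, {"d": [0, 0, -0.05]}, {"d": [0, 0, -0.05]}, {"d": [-0.05, 0, -0.0125]}, {"d": [-0.0375, 0, 0]}, {}]'
python3 - <<'E'
from h import *
c=snap("wrist","w4");st()
E
```

```text
time: 14.67
position: [0.4233, -0.0686, 0.1964]
tool_rot: [1.0, 0.001, -0.003, -0.001]
ft_force: [-0.6, 0.6, -1.5]
grip_width: 0.0868
grip_force: 0.0
t 14.72 p [ 0.4267 -0.0696  0.1964] ytool [ 0.    -1.    -0.001] z [-0.002  0.001 -1.   ] w 0.0867 F [ 0.2 -0.9 -0.3] 0.0 q [-0.42  0.31  1.92 -0.    0.91  1.15]
```

View pics/w4.png

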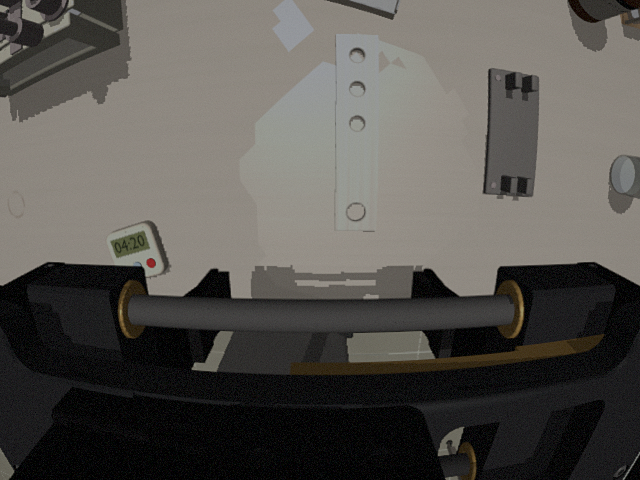

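Flat on the bench, with the eye at (356,212), the small holes at rows 124, 89 and 55, column 357.5, and clear bench all round.

```bash
python3 - <<'E'
from h import *
c=robot.camera("wrist")
A=lambda u,v,z=.008:atz(c,u,v,z,True)
e=A(356,212);m=A(357.5,89);h1=A(357.5,124);h3=A(357.5,55);print(e,m,h1,h3,np.linalg.norm(m-e))
k=[A(336,34),A(379,35),A(335,230),A(376,231)];print(np.array(k).round(4))
cen=np.mean(k,0);print("centre",cen, "centre by holes",e+(m-e)*77/118,"angle",np.arctan2(*(h3-e)[1::-1]))
ax=(m-e)/np.linalg.norm(m-e);g=e+ax*.059;o=st();print("grip",g,toolmove(g-o["position"]))
E
```

```text
[ 0.42804982 -0.10387456  0.008     ] [ 0.54584779 -0.10406992  0.008     ] [ 0.51232853 -0.10416636  0.008     ] [ 0.57928647 -0.10417465  0.008     ] 0.11779812714935856
[[ 0.6001 -0.0841  0.008 ]
 [ 0.6006 -0.1248  0.008 ]
 [ 0.4101 -0.0838  0.008 ]
 [ 0.4092 -0.1241  0.008 ]]
centre [ 0.50501528 -0.10417624  0.008     ] centre by holes [ 0.50491799 -0.10400204  0.008     ] angle -0.001984225663707617
t 14.77 p [ 0.4293 -0.0705  0.1965] ytool [ 0.001 -1.     0.   ] z [ 0.001 -0.    -1.   ] w 0.087 F [ 0.9  0.6 -0.6] 0.0 q [-0.42  0.32  1.92  0.    0.91  1.15]
grip [ 0.48704974 -0.10397241  0.008     ] [0.05759654 0.03343621 0.18851447]
```

To row units: 0.04 m / 0.8 = 0.05, 0.035 m / 0.8 = 0.0438.

```bash
python3 nudge.py '[{"d": [0.035, 0.02, 0]}, {"d": [0.0363, 0.0213, 0]}, {"d": [0, 0, 0.05]}, {"d": [0, 0, 0.05]}, {"d": [0, 0, 0.05]}, {"d": [0, 0, 0.0438]}, {"d": [0, 0, 0.025]}, {"d": [0, 0, 0.015]}, {"d": [0, 0, 0.0081]}, {}, {}]'
python3 nudge.py '[{}, {}, {}, {}, {}, {}, {}, {}, {}, {}, {}, {}]' 0 50; python3 -c "
from h import *
st()"
```

```text
time: 15.68
position: [0.4885, -0.1039, 0.0021]
tool_rot: [1.0, 0.001, 0.001, 0.0]
ft_force: [-0.1, -0.5, 0.4]
grip_width: 0.0871
grip_force: 0.0
time: 16.68
position: [0.4872, -0.1033, 0.0026]
tool_rot: [1.0, 0.001, -0.0, -0.0]
ft_force: [0.6, 0.4, 2.2]
grip_width: 0.0387
grip_force: 50.0
t 16.68 p [ 0.4872 -0.1033  0.0026] ytool [ 0.002 -1.    -0.   ] z [-0.  0. -1.] w 0.0387 F [0.6 0.4 2.2] 50.0 q [-0.43  0.74  1.9   0.    0.5   1.14]
```

To row units: -0.04 m / 0.8 = -0.05, -0.02 m / 0.8 = -0.025.

```bash
python3 nudge.py '[{"d": [0, 0, -0.025]}, {"d": [0, 0, -0.05]}, {"d": [0, 0, -0.05]}, {"d": [0, 0, -0.05]}, {"d": [0, 0, -0.05]}, {"d": [0, 0, -0.025]}, {}, {}]'
cat > plan.py <<'E'
from h import *
H=np.array([.5823,.3176]);D=np.array([.6044,.1796]);F=np.array([.6278,.1576]);E0=.0592
def door(t):
    v=D-H;C,S=np.cos(-t),np.sin(-t);return H+np.array([C*v[0]-S*v[1],S*v[0]+C*v[1]])
t=.65
for t in(.58,.6,.62,.64,.66): print(t,np.linalg.norm(door(t)-F),np.arctan2(*(F-door(t))[::-1]))
a=np.arctan2(*(F-door(.62))[::-1]);u=np.array([np.cos(a),np.sin(a)])
E
python3 - <<'E'
from plan import *
print("angle",a,"TCP over shut peg",D+u*E0)
for t in(.1,.2,.3,.4,.5,.6,.65,.67): print(t,door(t)+u*E0)
print("final TCP",F-.0588*u);st()
E
```

```text
time: 17.35
position: [0.4875, -0.1035, 0.2034]
tool_rot: [1.0, 0.001, 0.001, 0.001]
ft_force: [-0.6, -0.1, -1.7]
grip_width: 0.039
grip_force: 50.0
0.58 0.10765091110502092 -0.3062662075444814
0.6 0.11042479522049792 -0.3094204582812568
0.62 0.11319255841395283 -0.31290986601367415
0.64 0.11595357150369544 -0.31670970903888634
0.66 0.11870723958646434 -0.3207975909161205
angle -0.31290986601367415 TCP over shut peg [0.66072536 0.16137655]
0.1 [0.64683794 0.15985966]
0.2 [0.63286846 0.15973677]
0.3 [0.61895651 0.16100912]
0.4 [0.60524107 0.16366399]
0.5 [0.59185921 0.16767485]
0.6 [0.57894461 0.17300164]
0.65 [0.57270309 0.17614237]
0.67 [0.57025175 0.17748537]
final TCP [0.57185522 0.17570032]
t 17.35 p [ 0.4875 -0.1035  0.2034] ytool [ 0.002 -1.     0.001] z [ 0.002 -0.001 -1.   ] w 0.039 F [-0.6 -0.1 -1.7] 50.0 q [-0.43  0.38  1.77 -0.    0.99  1.14]
```

```bash
python3 - <<'E'
from h import *
c=robot.camera("side")
for n,u,v,z in[("base",207,222,.015),("base",243,250,.015),("base",305,230,.015),("body low front",242,237,.015),("bodyR",275,222,.015),("bodyL",217,208,.015)]: print(n,atz(c,u,v,z).round(3))
E
```

```text
base [ 0.875 -0.046  0.015]
base [0.725 0.024 0.015]
base [ 0.611 -0.118  0.015]
body low front [ 0.754 -0.023  0.015]
bodyR [ 0.702 -0.119  0.015]
bodyL [ 0.885 -0.116  0.015]
```

To row units: -0.039 m / 0.8 = -0.0488, 0.038 m / 0.8 = 0.0475, 0.105 rad / 4 = 0.0263.

```bash
python3 nudge.py '[{"d": [0, -0.0438, 0]}, {"d": [0, -0.0488, 0]}, {"d": [0, -0.0488, 0]}, {"d": [0, -0.0488, 0]}, {"d": [0, -0.0488, 0]}, {"d": [0, -0.0488, 0]}, {"d": [0, -0.0438, 0]}, {"d": [0.0375, 0, 0]}, {"d": [0.0475, 0, 0]}, {"d": [0.0475, 0, 0]}, {"d": [0.0475, 0, 0]}, {"d": [0.0363, 0, 0]}, {"twist": 0.0263}, {"twist": 0.0263}, {"twist": 0.026}, {}, {}, {}]'
python3 - <<'E'
from plan import *
o=st();R0=R.from_quat(o["tool_rot"]).as_matrix();p=o["position"]
eye=p+R0@[-.0592,0,-.0014];mid=p+R0@[.0588,0,-.0014]
c=snap("side","s3",(170,220,290,340),5);w=snap("wrist","w5")
print("eye",eye,proj(c,eye),"mid",mid,proj(w,mid,True),"dpegtip",proj(c,[*D,.162]), "err",toolmove(np.array([*D,.2])-eye))
import cv2
a=cv2.imread("pics/s3.png")[:,:][:600];b=cv2.resize(cv2.imread("pics/w5.png")[0:300,230:430],(200,300))
o=np.zeros((600,800,3),np.uint8);o[:,:600]=a;o[:300,600:]=b;cv2.imwrite("pics/c5.png",o)
E
```

```text
time: 18.9
position: [0.6588, 0.1619, 0.2005]
tool_rot: [0.988, -0.154, -0.002, 0.0]
ft_force: [0.1, -1.1, -1.8]
grip_width: 0.0391
grip_force: 50.0
0.58 0.10765091110502092 -0.3062662075444814
0.6 0.11042479522049792 -0.3094204582812568
0.62 0.11319255841395283 -0.31290986601367415
0.64 0.11595357150369544 -0.31670970903888634
0.66 0.11870723958646434 -0.3207975909161205
t 18.9 p [0.6588 0.1619 0.2005] ytool [-0.305 -0.952  0.001] z [-0.003 -0.    -1.   ] w 0.0391 F [ 0.1 -1.1 -1.8] 50.0 q [0.08 0.63 1.31 0.   1.21 1.96]
eye [0.60244074 0.1799197  0.20211867] [253.87205739 238.15230101] mid [0.71481373 0.14391741 0.20173546] [320.13468815 164.5926831 ] dpegtip [254.19822047 253.07141323] err [ 0.00196618 -0.0002961   0.00211569]
```

View pics/c5.png

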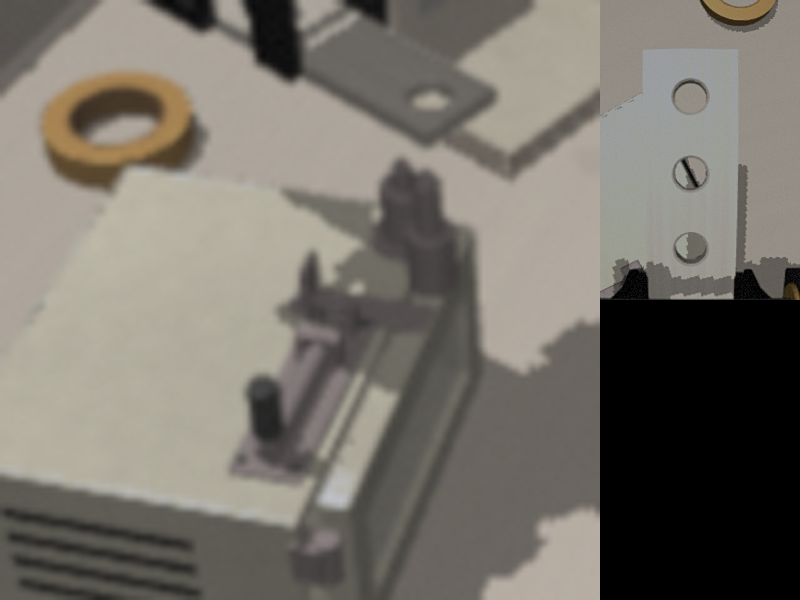

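The side crop shows the eye at (434,97) above the door peg tip (429,174). The wrist crop shows the mid hole at full-image (321,173), against a predicted row of 164.6, so the bar sits about 3.5 mm further back in the grip than I assumed. I'll measure that numerically.

```bash
cat > holes.py <<'E'
from plan import *
def holes(v0=60):
    o=robot.get_obs();w=robot.camera("wrist");g=cv2.cvtColor(w["img"],cv2.COLOR_RGB2GRAY)[v0:275,270:375]
    g=cv2.resize(g,None,fx=3,fy=3,interpolation=cv2.INTER_CUBIC)
    k=cv2.HoughCircles(g,cv2.HOUGH_GRADIENT,1.5,90,param1=120,param2=28,minRadius=42,maxRadius=66)
    p=o["position"];M=R.from_quat(o["tool_rot"])
    for x,y,r in sorted(k[0].tolist(),key=lambda a:a[1]):
        u,v=270+(x-1)/3,v0+(y-1)/3;q=atz(w,u,v,p[2]+.0054,True)
        print("px",round(u,1),round(v,1),"r",round(r/3,1),"tool",(M.inv().apply(q-p)*1000).round(1))
E
python3 nudge.py '[{}, {}, {}]' >/dev/null; python3 -c "
from holes import *
holes();st()"
```

```text
0.58 0.10765091110502092 -0.3062662075444814
0.6 0.11042479522049792 -0.3094204582812568
0.62 0.11319255841395283 -0.31290986601367415
0.64 0.11595357150369544 -0.31670970903888634
0.66 0.11870723958646434 -0.3207975909161205
px 319.9 96.4 r 18.8 tool [87.9  0.  -5.4]
px 319.9 173.4 r 16.4 tool [55.1  0.  -5.4]
px 320.4 247.9 r 15.5 tool [22.3  0.3 -5.4]
t 19.3 p [0.6598 0.162  0.2028] ytool [-0.307 -0.952 -0.   ] z [ 0.  0. -1.] w 0.0389 F [ 0.3 -0.7 -1.8] 50.0 q [ 0.08  0.62  1.3  -0.    1.21  1.96]
```

The rows are not in the units I measure in: shifts go in shares of 0.8 m and turns go in shares of 4 rad. I convert before sending: 0.02 m / 0.8 = 0.025, 0.0048 m / 0.8 = 0.006.

```bash
python3 nudge.py '[{"d": [0.006, 0, 0]}, {"d": [0, 0, 0.025]}, {"d": [0, 0, 0.015]}, {}, {}, {}]'
python3 nudge.py '[{"d": [0, 0, 0.005]}, {"d": [0, 0, 0.005]}, {}]'
python3 nudge.py '[{"d": [0, 0, 0.005]}, {"d": [0, 0, 0.005]}, {}, {}]'
```

```text
time: 19.8
position: [0.6646, 0.1605, 0.1707]
tool_rot: [0.988, -0.155, 0.0, -0.0]
ft_force: [0.6, 0.6, -0.9]
grip_width: 0.0387
grip_force: 50.0
time: 20.05
position: [0.6639, 0.1605, 0.1621]
tool_rot: [0.988, -0.155, -0.0, 0.0]
ft_force: [-0.4, 0.8, -2.2]
grip_width: 0.0384
grip_force: 50.0
time: 20.38
position: [0.664, 0.1605, 0.1541]
tool_rot: [0.988, -0.155, -0.0, 0.0]
ft_force: [0.1, 0.0, -1.6]
grip_width: 0.0391
grip_force: 50.0
```

To row units: -0.0066 m / 0.8 = -0.0083, -0.0064 m / 0.8 = -0.008.

```bash
python3 nudge.py '[{"d": [-0.008, 0.0036, 0]}, {"d": [-0.008, 0.0035, 0]}, {"d": [-0.0083, 0.0028, 0]}, {"d": [-0.0083, 0.0028, 0]}, {}, {}]'
python3 nudge.py '[{"d": [-0.0085, 0.0019, 0]}, {"d": [-0.0085, 0.0019, 0]}, {"d": [-0.0086, 0.001, 0]}, {"d": [-0.0086, 0.001, 0]}, {"d": [-0.0088, 0.0003, 0]}, {"d": [-0.0088, 0.0001, 0]}, {"d": [-0.0088, -0.0006, 0]}, {"d": [-0.0088, -0.0006, 0]}, {"d": [-0.0086, -0.0009, 0]}, {}, {}, {}]'
python3 - <<'E'
from holes import *
o=st();p=o["position"];M=R.from_quat(o["tool_rot"])
print("mid vs F (tool mm)",M.inv().apply(p+M.apply([.0551,0,0])-np.array([*F,p[2]]))*1000);holes()
c=robot.camera("side");cv2.imwrite("pics/s6.png",c["img"][:,:,::-1])
E
```

```text
time: 20.88
position: [0.6359, 0.1586, 0.1549]
tool_rot: [0.988, -0.155, -0.0, 0.0]
ft_force: [1.9, -1.8, -1.6]
grip_width: 0.039
grip_force: 50.0
time: 21.88
position: [0.5761, 0.175, 0.1545]
tool_rot: [0.988, -0.155, -0.0, 0.0]
ft_force: [1.1, -4.9, -1.7]
grip_width: 0.0388
grip_force: 50.0
0.58 0.10765091110502092 -0.3062662075444814
0.6 0.11042479522049792 -0.3094204582812568
0.62 0.11319255841395283 -0.31290986601367415
0.64 0.11595357150369544 -0.31670970903888634
0.66 0.11870723958646434 -0.3207975909161205
t 21.88 p [0.5761 0.175  0.1545] ytool [-0.307 -0.952  0.   ] z [-0. -0. -1.] w 0.0388 F [ 1.1 -4.9 -1.7] 50.0 q [ 0.11  0.58  1.56 -0.    1.01  1.99]
mid vs F (tool mm) [ 0.5236457  -0.70391218  0.01394733]
px 319.4 95.9 r 15.7 tool [88.1 -0.2 -5.4]
px 318.4 171.9 r 16.6 tool [55.8 -0.6 -5.4]
px 319.9 247.4 r 15.8 tool [22.5  0.  -5.4]
```

```bash
python3 nudge.py '[{"d": [-0.001, 0.0008, 0.0038]}, {"d": [0, 0, 0.0038]}, {"d": [0, 0, 0.0038]}, {"d": [0, 0, 0.0025]}, {}, {}]'
python3 nudge.py '[{"d": [0, 0, 0.0025]}, {"d": [0, 0, 0.0025]}, {"d": [0, 0, 0.0013]}, {}, {}]'
```

```text
time: 22.48
position: [0.5754, 0.175, 0.1433]
tool_rot: [0.988, -0.156, -0.0, -0.0]
ft_force: [2.5, -1.4, 0.1]
grip_width: 0.0391
grip_force: 50.0
time: 22.9
position: [0.5753, 0.1748, 0.1385]
tool_rot: [0.988, -0.156, 0.0, -0.0]
ft_force: [1.7, -1.2, -0.3]
grip_width: 0.0389
grip_force: 50.0
```

To row units: 0.002 m / 0.8 = 0.0025, 0.001 m / 0.8 = 0.0013.

```bash
python3 nudge.py '[{"d": [0, 0, 0.0025]}, {"d": [0, 0, 0.0025]}, {"d": [0, 0, 0.0013]}, {}, {}]'
python3 nudge.py '[{"d": [0, 0, 0.0013]}, {"d": [0, 0, 0.0006]}, {}, {}]'
python3 -c "
from holes import *
holes()"
```

```text
time: 23.32
position: [0.5753, 0.1747, 0.1333]
tool_rot: [0.988, -0.156, -0.0, -0.0]
ft_force: [3.4, -2.4, 0.1]
grip_width: 0.0393
grip_force: 50.0
time: 23.65
position: [0.5752, 0.1747, 0.1326]
tool_rot: [0.988, -0.155, 0.0, -0.0]
ft_force: [1.5, -0.6, 3.3]
grip_width: 0.0388
grip_force: 50.0
0.58 0.10765091110502092 -0.3062662075444814
0.6 0.11042479522049792 -0.3094204582812568
0.62 0.11319255841395283 -0.31290986601367415
0.64 0.11595357150369544 -0.31670970903888634
0.66 0.11870723958646434 -0.3207975909161205
px 320.4 96.4 r 16.2 tool [87.9  0.2 -5.4]
px 319.9 171.9 r 17.2 tool [55.7  0.  -5.4]
px 320.4 248.4 r 15.1 tool [22.   0.3 -5.4]
```

To row units: -0.03 m / 0.8 = -0.0375, -0.02 m / 0.8 = -0.025.

```bash
python3 nudge.py '[{}, {}, {}, {}, {}, {}, {}, {}]' 0.06
python3 nudge.py '[{"d": [0, 0, -0.0125]}, {"d": [0, 0, -0.025]}, {"d": [0, 0, -0.0375]}, {"d": [0, 0, -0.0375]}, {}, {}, {}]'
python3 - <<'E'
from holes import *
o=st();p=o["position"]
w=robot.camera("wrist");cv2.imwrite("pics/w7.png",w["img"][:,:,::-1])
for n,q in[("F",[*F,.144]),("Fc",[*F,.138])]:print(n,proj(w,q,True))
g=cv2.cvtColor(w["img"],cv2.COLOR_RGB2GRAY)
g=cv2.resize(g[60:280,250:400],None,fx=3,fy=3,interpolation=cv2.INTER_CUBIC)
k=cv2.HoughCircles(g,cv2.HOUGH_GRADIENT,1.5,70,param1=120,param2=24,minRadius=26,maxRadius=48)
for x,y,r in k[0]:
    u,v=250+(x-1)/3,60+(y-1)/3;print(round(u,1),round(v,1),round(r/3,1),atz(w,u,v,.138,True).round(4))
c=robot.camera("side");cv2.imwrite("pics/s7.png",c["img"][:,:,::-1])
E
```

```text
time: 24.37
position: [0.5752, 0.1747, 0.1319]
tool_rot: [0.988, -0.155, -0.0, -0.0]
ft_force: [0.6, -0.1, -0.1]
grip_width: 0.0599
grip_force: 0.0
time: 24.95
position: [0.5748, 0.1746, 0.2224]
tool_rot: [0.988, -0.155, -0.0, 0.0]
ft_force: [-0.3, 0.1, -0.2]
grip_width: 0.06
grip_force: 0.0
0.58 0.10765091110502092 -0.3062662075444814
0.6 0.11042479522049792 -0.3094204582812568
0.62 0.11319255841395283 -0.31290986601367415
0.64 0.11595357150369544 -0.31670970903888634
0.66 0.11870723958646434 -0.3207975909161205
t 24.95 p [0.5748 0.1746 0.2224] ytool [-0.307 -0.952  0.   ] z [-0. -0. -1.] w 0.06 F [-0.3  0.1 -0.2] 0.0 q [ 0.11  0.49  1.5  -0.    1.15  1.99]
F [319.98947638 161.97923721]
Fc [320.00373255 161.51014768]
319.4 157.4 11.8 [0.6305 0.1571 0.138 ]
318.9 107.4 11.6 [0.6624 0.1472 0.138 ]
320.4 204.9 10.9 [0.5998 0.1663 0.138 ]
```

```bash
python3 -c "
from rig import robot
print(robot.hand_in())"
```

```text
the job is handed in; nothing more can be done
None
```

I handed the job in at about 25 s: the bolt is drawn, and the bar was laid flat, let go and regripped across its width. It now rests on both pegs and holds the door at about 0.61 rad by my measurement. The hand-in gave no verdict, and I worked out the eye's fit on the door peg from the small-hole positions and the contact force, without a direct view.

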